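Take the blade cassette out of the roll slicer

TASK

The roll slicer's blade cassette has to come out for washing. Swing the clear guard on its hinged arm well clear of the cassette and leave it there, then pinch the two orange catches together, lift the cassette by them until it is about 10 cm above its seat, and finish still holding it there, level and at rest in the gripper: do not put it down or let go. Leave the bread roll on the deck, the steel shaker and the dough scraper where they are.

Things in the scene. Friction and masses are not known exactly. Their poses are not given: they have to be found in the camera images.
- slicer: White bench roll slicer, fixed, 300 (x) x 270 (y) x 80 mm high with a flat deck at its top; origin at the centre of its underside on the table. Its x axis points away from the robot at zero yaw, z up. A well for the cassette, 134 mm long (x), 35 mm deep and 56 mm wide between its steel lips, lies in the middle of the deck; under the lips (12 mm thick) it is 72 mm wide.
- guard_hinge (a point): The vertical hinge axis of the guard arm, at the underside of the arm (126 mm above the table); on a 26 mm post on the slicer at x -70, y +110 mm of the slicer's frame.
- guard (a joint): Angle of the guard arm about its vertical hinge (rad). 0: it points from the hinge at the middle of the cassette; grows as it swings anticlockwise seen from above, off the slicer's +y side; stops at -0.3 and 2.0. Starts between -0.2 and 0.3. Light friction (0.15 N m), stays where left. Well clear of the cassette and a gripper above it from about 1.4 on.
- guard_knob (a point): Centre of the top face of the black upright knob on the guard arm, 130 mm from the hinge axis: 28 mm in diameter, 40 mm tall, top 184 mm above the table, foot 144 mm. Under it an aluminium bar 22 mm wide carries a clear plate, 100 (along the arm) x 80 x 5 mm, centred below the knob, underside 126 mm above the table.
- cassette: Blue blade cassette, 130 (x) x 52 (y) x 39 mm, about 0.35 kg, in the slicer's well, axes along the slicer's, 2 mm play all round. Origin: centre of its underside, 45 mm above the table when seated (top then 4 mm above the deck). Round blades rise 13 mm from its top near both ends. Two orange catches stand mid-way along its long sides; their barbs under the well's lips lock it in.
- catch_left (a joint): Inward travel of the catch on the cassette's +y side (m): 0 out (locked) to 0.008 fully in; sprung outward with 3.2 N at rest and 6.4 N fully in. Its barb clears the lip from about 0.005 on; fully in is sure.
- catch_right (a joint): The same for the catch on the cassette's -y side; it moves towards +y when pinched.
- pad_left (a point): Middle of the grip face of the +y catch: an upright orange paddle 30 mm wide (x), 6 mm thick, top edge 35 mm above the cassette's top (119 mm above the table when seated). The point lies on its outer face, 17 mm below the top edge, 27 mm from the cassette's middle when out. Across both outer faces: 54 mm out, 38 mm fully pinched.
- pad_right (a point): The same point on the outer face of the -y catch.
- roll: Bread roll, 68 mm in diameter, 42 mm tall, lying loose on the deck in the far corner on the slicer's -y side; origin at its underside. Leave alone.
- shaker: Steel shaker, 64 mm in diameter, 105 mm tall, standing loose on the table to the right of the slicer; origin at its underside. Leave alone.
- scraper: Dough scraper, steel blade with a wooden grip, about 113 x 120 x 20 mm, lying on the table to the left of the slicer; origin under the middle of its wooden grip. Leave alone.
Mind the look-alikes: they are no part of the job. Leave any green look-alike of the cassette alone.

How it is judged (in metres and radians):
On the way, in this order (a step that is already met when the one before it is completed fails the run):
1. the guard arm is swung clear of the cassette (past 1.2 rad) while the cassette is still seated (value of joint guard above 1.2 rad and z of cassette in the frame of slicer below 0.055 m), for 0.2 s.
2. both catches are pinched in past 5 mm by the fingers (value of joint each of catch_left, catch_right above 0.005 m and contact force between the fingers and cassette above 2 N), for 0.1 s.
At the end, for the whole second after the job is handed in: Guard past 1.2 rad; gripper still holds the cassette by its catches (each in over 4 mm, finger force over 2 N), underside over 115 mm above the table, level within 0.3 rad, below 0.03 m/s, touching neither slicer nor bystanders; roll, shaker, scraper within 30 mm of their starts (value of joint guard above 1.2 rad and height (world z) of cassette above 0.115 m and angle between cassette's own z axis and vertical below 0.3 rad and linear speed of cassette below 0.03 m/s and value of joint each of catch_left, catch_right above 0.004 m and contact force between the fingers and cassette above 2 N and contact force between cassette and slicer below 0.1 N and contact force between cassette and roll below 0.1 N and contact force between cassette and shaker below 0.1 N and contact force between cassette and scraper below 0.1 N and distance of each of roll, shaker, scraper from where it was at the start of the episode below 0.03 m); the arm keeps its last pose, push and grip.
It fails at once if the bread roll is shifted by more than 30 mm (distance of roll from where it was at the start of the episode above 0.03 m).
It fails at once if the shaker is shifted by more than 30 mm (distance of shaker from where it was at the start of the episode above 0.03 m).
It fails at once if the scraper is shifted by more than 30 mm (distance of scraper from where it was at the start of the episode above 0.03 m).
It also fails if it takes over 48 s, if anything falls off the work surface, if the arm or the gripper's body presses on something with over 40 N, if the wrist force passes 120 N, or if a joint passes its speed limit or range.

ROBOT

A 6-joint arm with a two-finger parallel gripper is mounted at the origin on the work surface. World frame = base frame: x ahead of the robot, y to its left, z up, the work surface at z = 0. Lengths are in mm, angles in rad, forces in N, time in s.
With the tool pointing down it reaches from about 400 to 925 mm from the base axis. Payload 12.5 kg.
Tool frame: the origin (TCP) lies between the finger pads; the fingertips stand r.tip_extent ahead of it and the grasp point (between the pads) is the TCP (r.tip_extent is the distance from the TCP to the fingertips, in mm); z points along the fingers, y is the line along which they close (so a half turn about z gives the same grasp; the last joint's range is limited). The gripper opens to 95 mm and grips with 3 to 60 N. Pads are 20 mm wide; open, the fingers measure 119 mm over their backs; the gripper's body (75 mm by 180 mm) begins 59 mm behind the grasp point.
Start: joints at [-1.378, 0.491, 1.559, -0, 1.092, -0.106], TCP at [184.006, -597.316, 233.661] pointing down, gripper open.
Joint ranges: [-3.1, 3.1], [-0.84, 2.19], [0.05, 2.79], [-1.13, 4.28], [0.06, 2.93], [-2.69, 2.69]. Speed limits (rad/s): [2.22, 2.22, 2.79, 3.14, 3.14, 3.14].

INTERFACE

Orientations are given as [roll, pitch, yaw] about the fixed x, y, z axes, in that order (R = Rz(yaw) Ry(pitch) Rx(roll)).
In Python, from bench import telemetry, cams, r gives the robot as it stands. The module is installed in compiled form; this text tells all that it offers.
- The arm moves only by the tool drive_tool, never from a script. Its argument "plan" is a list of rows, each an object with "travel": the shift along the tool's x, y, z in cm, a list of three; "twist": the turn, a rotation vector about the tool's x, y, z in rad, a list of three. In form: [{"travel": [dx, dy, dz], "twist": [ax, ay, az]}, ...]. A call has 1 to 8 rows; each row shifts and turns the commanded pose from where the row before left it, along the tool's axes as they then stand; what a row does not reach is not made up. A row lasts 1/12 s, in which the tool goes at most 41.7 mm and 7.16 degrees, less where a joint would pass 70% of its speed; a pose out of reach is approached as far as the arm can. A call is refused whole if a number of a shift passes 4.17 or a number of a turn 0.125, either way. A call with a gripper value outside its range is refused whole. "fingers" is the closure, from 0 (fully open) to 1 (shut), set as the call begins (left out, the last holds). The fingers move at their own pace and stop on an object; the grip force is fixed at half the most. Time passes only in rows, so rows that do not move let the fingers close. It gives the time, the measured TCP pose, the force, the opening and the grip force at its end, in the units of the state.
- telemetry.get_obs(): the state, without advancing time (a new reading comes with each control period).
- cams.capture(name): name is "scene" or "top"; returns a dict with "image" (480x640x3 uint8, red, green, blue), "K" (3x3 intrinsics, pixels), "rvec" (rotation vector, rad) and "tvec" (3), from world to camera coordinates, as OpenCV has them. Camera axes: x right, y down, z forward; pixel columns grow to the right and rows downward; lengths in mm; the calibration is good to about 2 mm. A picture is of the moment at which its call begins. There is no depth.
- r.hand_in(): hands the job in; it is judged then, once.
Trained networks look in a picture, given as the dict that the camera call returned (one of the last four; its "shot" number tells which), for a name from the list of things; names that differ only in an ending like _2 or _b are one class to them, and where a whole thing is asked for, a point or a joint stands for the part that bears it (a point fixed in the world has none). Each returns a list of dicts, best first, with "conf" (0 to 1); they miss things now and then, are a little off and sometimes report something else, mostly with a low value. They report only what shows in the picture. A call takes as long as a camera call. They do not tell look-alikes from the thing itself.
- cams.boxes_of(query, picture): "box" ([left, top, right, bottom] in pixels, round what is visible of it).
- cams.landmark_of(query, picture): "uv" ([column, row] in pixels: a listed point, or the origin of a listed thing).
The state is a dict: "t": time; "joint_pos": joint angles; "qvel": joint speeds; "joint_torque": joint torques, N m; "position": TCP position; "tcp_rot": TCP orientation; "wrist_force": force on the tool from outside, world axes, zero at the start; "moment": the same for the moment, N m; "finger_gap": opening from 0.0 (shut) to 1.0 (fully open); "gripper_force": force on a finger pad.
Only numpy, scipy, OpenCV 4.12 (cv2) and the standard library are available. Lean on these libraries where they do the work, as an engineer would, in place of code of your own. Each camera call takes 0.05 s, during which the arm holds its last target. There are 200 camera calls.

## Working session

There is one attempt and no reset: what is moved stays moved. The work goes in short steps, Python scripts to look and compute and a tool call to move; the robot and the scene stay as the last step left them, time stands still between calls to the robot, and variables do not carry over. Pictures are saved under pics/ and viewed, at most 10 in all, crops included, and the job is handed in when it is done.

Besides the shell and the picture viewer there is one more tool, called as name(argument=value, ...) on one line, values as JSON. drive_tool: Moves the arm, as the interface text tells. Its arguments: {"type":"object","properties":{"plan":{"type":"array"},"fingers":{"type":"number"}},"required":["plan"]}

```bash
mkdir -p pics; cat > h.py <<'E'
import numpy as np, cv2
from bench import telemetry, cams, r
def ray(p,uv):
    R,_=cv2.Rodrigues(np.array(p["rvec"],float)); t=np.array(p["tvec"],float).ravel()
    d=R.T@np.linalg.inv(np.array(p["K"],float))@np.array([uv[0],uv[1],1.]); return -R.T@t,d
def atz(p,uv,z):
    c,d=ray(p,uv); return c+d*(z-c[2])/d[2]
def proj(p,X):
    return cv2.projectPoints(np.array(X,float).reshape(-1,1,3),np.array(p["rvec"],float),np.array(p["tvec"],float),np.array(p["K"],float),None)[0].reshape(-1,2)
def save(p,n,box=None):
    im=p["image"][:,:,::-1]
    if box: 
        l,t,R_,b=box; im=cv2.resize(im[t:b,l:R_],None,fx=3,fy=3,interpolation=cv2.INTER_CUBIC)
    cv2.imwrite("pics/"+n,im)
E
python3 - <<'E'
from h import *
print(r.tip_extent); o=telemetry.get_obs(); print(o)
Z=dict(slicer=0,guard_hinge=126,guard_knob=184,cassette=45,pad_left=102,pad_right=102,roll=80,shaker=0,scraper=0)
for n in("scene","top"):
    p=cams.capture(n); save(p,n+".png"); print(n,ray(p,(320,240))[0].round())
    for q,z in Z.items():
        for d in cams.landmark_of(q,p)[:3]: print(q,np.round(d["uv"],1),round(d["conf"],2),atz(p,d["uv"],z).round(1))
E
```

```text
19.0
{'t': 0.0, 'joint_pos': array([-1.37754440e+00,  4.91555373e-01,  1.55942001e+00,  5.92816118e-06,
        1.09169940e+00, -1.05606451e-01]), 'qvel': array([-0.00054815, -0.00066495,  0.00013725, -0.00091198, -0.0003057 ,
       -0.00024353]), 'joint_torque': array([-6.61119229e-04, -6.12654161e+01, -2.58187437e+01,  6.92532677e-02,
        4.81939595e-02, -6.51716505e-05]), 'position': array([ 183.99719412, -597.0838838 ,  233.0744768 ]), 'tcp_rot': array([-3.14051711e+00, -1.19295624e-04,  2.98855580e-01]), 'wrist_force': array([-0.15344666, -0.39417966,  0.39950994]), 'moment': array([0.0267724 , 0.02315237, 0.0776148 ]), 'gripper_force': 0.0, 'finger_gap': 1.0017759442561056}
scene [1169.  394. 1051.]
slicer [330.6 229.5] 0.79 [533.9 -70.8   0. ]
guard_hinge [376.4 194.1] 0.76 [445.8   6.4 126. ]
guard_knob [331.  190.5] 0.74 [551.2 -61.7 184. ]
cassette [330.9 222. ] 0.79 [540.8 -65.8  45. ]
cassette [251.9 309.4] 0.6 [864.5 -50.1  45. ]
cassette [284.  230.7] 0.52 [ 642.  -144.4   45. ]
pad_left [261.7 293.1] 0.38 [837.5 -36.2 102. ]
pad_right [240.4 296.8] 0.38 [875.  -67.2 102. ]
roll [284.5 230.8] 0.55 [ 659.8 -124.5   80. ]
roll [237.7 185.5] 0.27 [ 624.1 -326.7   80. ]
shaker [237.9 188.5] 0.65 [ 587.3 -377.2    0. ]
scraper [451.9 321.3] 0.88 [567.7 330.6   0. ]
scraper [332.1 228.5] 0.67 [528.5 -69.7   0. ]
top [ 451.  -32. 1138.]
slicer [320.3 301. ] 0.81 [536.2 -66.    0. ]
guard_hinge [280.5 349. ] 0.97 [431.1  21.4 126. ]
guard_knob [315.6 291.6] 0.67 [541.  -51.8 184. ]
cassette [321.  299.9] 0.94 [535.2 -66.3  45. ]
cassette [319.5 175.9] 0.57 [826.7 -70.5  45. ]
pad_left [315.8 178.9] 0.7 [800.2 -60.  102. ]
pad_right [329.  157.9] 0.39 [849.1 -91.  102. ]
roll [340.7 245. ] 0.86 [ 653.1 -112.2   80. ]
shaker [451.8 276. ] 0.76 [ 588.3 -378.3    0. ]
scraper [148.1 292. ] 0.92 [565.8 336.1   0. ]
```

View pics/scene.png

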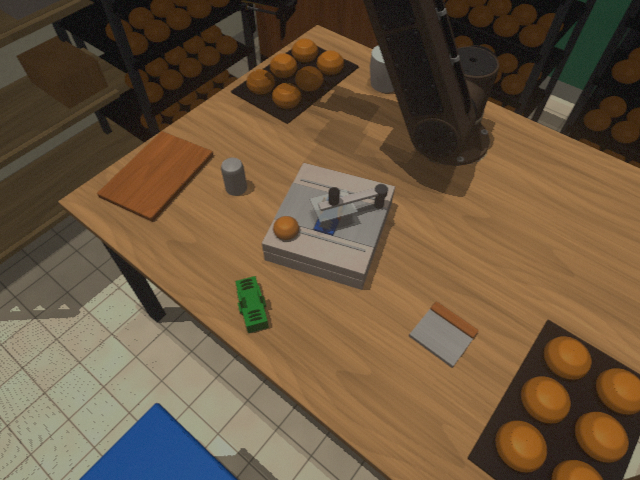

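View pics/top.png

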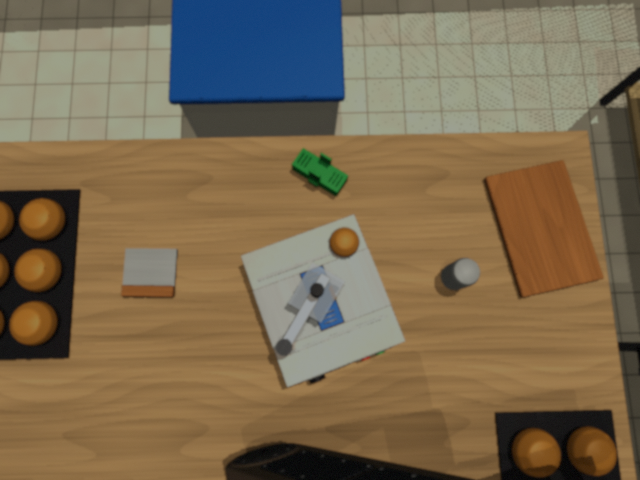

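The target is the blue cassette under the guard (top view about 321,300). The green look-alike at (320,172) stays alone. Next I fit the slicer pose and guard angle jointly from both views and check them on an enlarged crop.

```bash
cat > fit.py <<'E'
from h import *
from scipy.optimize import least_squares
def model(v):
    x,y,a,g=v; c,s=np.cos(a),np.sin(a)
    W=lambda X:np.array([x+c*X[0]-s*X[1],y+s*X[0]+c*X[1],X[2]])
    b=np.arctan2(-110,70)+g
    return dict(slicer=W((0,0,0)),cassette=W((0,0,45)),guard_hinge=W((-70,110,126)),pad_left=W((0,27,102)),pad_right=W((0,-27,102)),
      guard_knob=W((-70+130*np.cos(b),110+130*np.sin(b),184)),
      c1=W((150,135,80)),c2=W((150,-135,80)),c3=W((-150,-135,80)),c4=W((-150,135,80)))
def fit(obs,v0=(536,-67,.32,.1)): # obs: (pic,name,uv,weight)
    f=lambda v:np.concatenate([(proj(p,model(v)[n])[0]-uv)*w for p,n,uv,w in obs])
    return least_squares(f,v0,loss="soft_l1",x_scale=[10,10,.1,.1])
E
python3 - <<'E'
from fit import *
obs=[];P={}
for n in("scene","top"):
    p=P[n]=cams.capture(n)
    for q in("slicer","cassette","guard_hinge","guard_knob"):
        d=cams.landmark_of(q,p); 
        if d: obs.append((p,q,np.array(d[0]["uv"]),.7))
for n,C in dict(top=dict(c1=(242,257),c2=(355,216),c3=(403,340),c4=(288,385)),scene=dict(c1=(360,268),c2=(265,244),c3=(307,167),c4=(394,181))).items():
    for k,uv in C.items(): obs.append((P[n],k,np.array(uv,float),.6))
s=fit(obs); print(s.x.round(3)); m=model(s.x)
for (p,n,uv,w) in obs: print(n,(proj(p,m[n])[0]-uv).round(1))
print({k:m[k].round(1) for k in("guard_hinge","guard_knob","cassette")})
out=[]
for n,(l,t) in dict(top=(235,205),scene=(255,155)).items():
    p=P[n]; im=cv2.resize(p["image"][t:t+190,l:l+190,::-1],None,fx=2,fy=2,interpolation=cv2.INTER_CUBIC).copy()
    for k,X in m.items():
        u=proj(p,X)[0]; cv2.circle(im,tuple(int(i) for i in (u-(l,t)+.5)*2),2,(0,0,255),-1)
    out.append(im)
cv2.imwrite("pics/crop1.png",np.hstack(out))
E
```

```text
[ 5.37286e+02 -6.67710e+01  3.40000e-01  1.24000e-01]
slicer [ 0.8 -0.8]
cassette [-0.7 -0.5]
guard_hinge [ 2.1 -5.4]
guard_knob [ 1.5 -0.6]
slicer [ 2.3 -1.1]
cassette [-1.2  1.3]
guard_hinge [ 0.7 -1.2]
guard_knob [ 0.9 -4.5]
c1 [-1.7 -1.4]
c2 [-1.2 -2.1]
c3 [2.6 1.1]
c4 [-0.8  2.5]
c1 [5.2 5.5]
c2 [-3.2 -1.3]
c3 [-3.4 -5.1]
c4 [1.7 4.5]
{'guard_hinge': array([434.6,  13.6, 126. ]), 'guard_knob': array([546.1, -53.3, 184. ]), 'cassette': array([537.3, -66.8,  45. ])}
```

View pics/crop1.png

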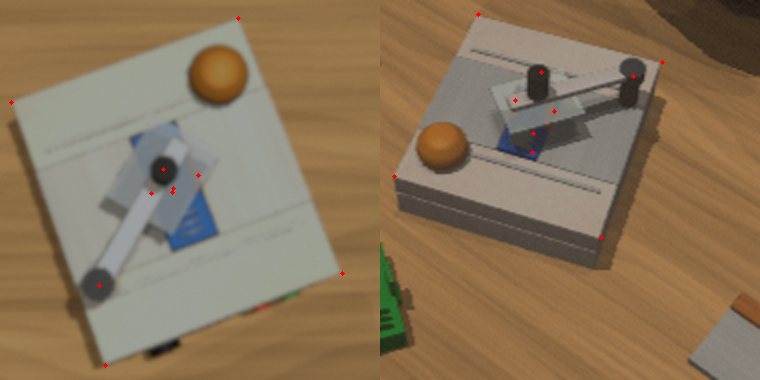

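The crop shows the blue cassette under the clear plate (crop 190,200), with the model dots on the knob (163,170) and hinge (98,286). The fit is good, so I'll move toward a point above the knob.

drive_tool(plan=[{"travel":[2.5,-2.05,-0.1],"twist":[0,0,0]},{"travel":[2.5,-2.05,-0.1],"twist":[0,0,0]},{"travel":[2.5,-2.05,-0.1],"twist":[0,0,0]},{"travel":[2.5,-2.05,-0.1],"twist":[0,0,0]},{"travel":[2.5,-2.05,-0.1],"twist":[0,0,0]},{"travel":[2.5,-2.05,-0.1],"twist":[0,0,0]},{"travel":[2.5,-2.05,-0.1],"twist":[0,0,0]},{"travel":[2.5,-2.05,-0.1],"twist":[0,0,0]}], fingers=0.3)

```text
t: 2.17
position: [327.5, -380.4, 241.9]
tcp_rot: [3.141, -0.0, 0.299]
wrist_force: [0.6, 0.5, 0.8]
finger_gap: 0.7
gripper_force: 0.0
```

drive_tool(plan=[{"travel":[2.5,-2.05,-0.1],"twist":[0,0,0]},{"travel":[2.5,-2.05,-0.1],"twist":[0,0,0]},{"travel":[2.5,-2.05,-0.1],"twist":[0,0,0]},{"travel":[2.5,-2.05,-0.1],"twist":[0,0,0]},{"travel":[2.5,-2.05,-0.1],"twist":[0,0,0]},{"travel":[2.5,-2.05,-0.1],"twist":[0,0,0]},{"travel":[2.5,-2.05,-0.1],"twist":[0,0,0]},{"travel":[2.5,-2.05,-0.1],"twist":[0,0,0]}])

```text
t: 2.83
position: [470.4, -164.6, 249.9]
tcp_rot: [3.141, -0.0, 0.299]
wrist_force: [0.4, -0.7, 0.4]
finger_gap: 0.699
gripper_force: 0.0
```

drive_tool(plan=[{"travel":[0,0,0],"twist":[0,0,0.12]},{"travel":[0,0,0],"twist":[0,0,0.12]},{"travel":[0,0,0],"twist":[0,0,0.12]},{"travel":[0,0,0],"twist":[0,0,0.12]},{"travel":[0,0,0],"twist":[0,0,0.12]},{"travel":[0,0,0],"twist":[0,0,0.12]},{"travel":[0,0,0],"twist":[0,0,0.12]},{"travel":[0,0,0],"twist":[0,0,0]}])

```text
t: 3.5
position: [469.7, -166.1, 249.7]
tcp_rot: [3.142, -0.0, -0.547]
wrist_force: [-0.4, 0.4, 0.6]
finger_gap: 0.699
gripper_force: 0.0
```

drive_tool(plan=[{"travel":[0.13,-2.72,0],"twist":[0,0,0]},{"travel":[0.13,-2.72,0],"twist":[0,0,0]},{"travel":[0.13,-2.72,0],"twist":[0,0,0]},{"travel":[0.13,-2.72,0],"twist":[0,0,0]},{"travel":[0.13,-2.72,0],"twist":[0,0,0]},{"travel":[0,0,0],"twist":[0,0,0]}])

```text
t: 4.0
position: [547.2, -49.9, 249.5]
tcp_rot: [-3.141, -0.001, -0.534]
wrist_force: [-0.2, 0.0, -0.4]
finger_gap: 0.7
gripper_force: 0.0
```

```bash
python3 - <<'E'
from h import *
p=cams.capture("scene"); save(p,"s2.png",(230,80,450,270)); print(telemetry.get_obs()["position"])
E
```

```text
[546.09890086 -51.27493906 249.42147243]
```

View pics/s2.png

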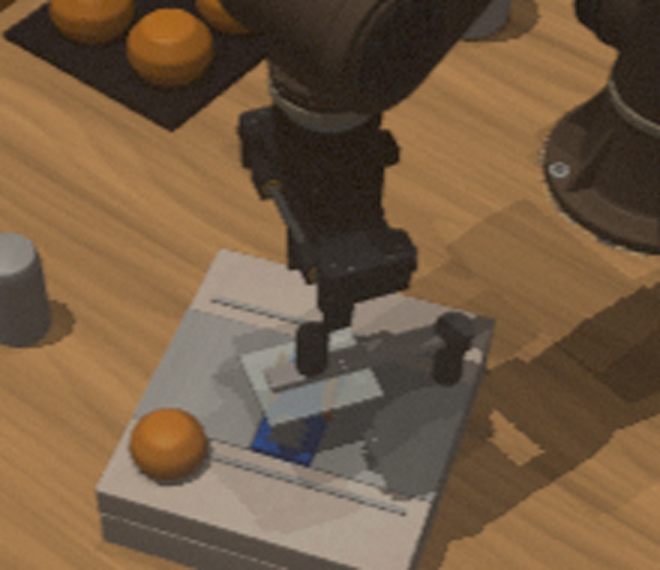

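The gripper stands above the knob (crop 313,345), with the fingers to either side of it. Descending.

drive_tool(plan=[{"travel":[0,0,2],"twist":[0,0,0]},{"travel":[0,0,2],"twist":[0,0,0]},{"travel":[0,0,2],"twist":[0,0,0]},{"travel":[0,0,1.8],"twist":[0,0,0]},{"travel":[0,0,0],"twist":[0,0,0]}])

```text
t: 4.47
position: [543.7, -53.4, 168.8]
tcp_rot: [3.14, 0.005, -0.539]
wrist_force: [0.2, -0.2, 0.1]
finger_gap: 0.695
gripper_force: 0.0
```

drive_tool(plan=[{"travel":[0,0,0],"twist":[0,0,0]},{"travel":[0,0,0],"twist":[0,0,0]},{"travel":[0,0,0],"twist":[0,0,0]},{"travel":[0,0,0],"twist":[0,0,0]},{"travel":[0,0,0],"twist":[0,0,0]},{"travel":[0,0,0],"twist":[0,0,0]}], fingers=0.65)

```text
t: 4.97
position: [545.5, -52.9, 172.1]
tcp_rot: [-3.141, -0.001, -0.541]
wrist_force: [0.3, -0.0, -0.3]
finger_gap: 0.369
gripper_force: 0.0
```

drive_tool(plan=[{"travel":[-0.08,-1.43,0],"twist":[0,0,-0.11]},{"travel":[-0.08,-1.43,0],"twist":[0,0,-0.11]},{"travel":[-0.08,-1.43,0],"twist":[0,0,-0.11]},{"travel":[-0.08,-1.43,0],"twist":[0,0,-0.11]},{"travel":[-0.08,-1.43,0],"twist":[0,0,-0.11]},{"travel":[0,0,0],"twist":[0,0,0]}])

```text
t: 5.47
position: [564.0, 17.1, 171.8]
tcp_rot: [-3.141, -0.0, 0.015]
wrist_force: [0.5, -0.1, -0.4]
finger_gap: 0.35
gripper_force: 0.0
```

```bash
python3 - <<'E'
from h import *
p=cams.capture("scene"); save(p,"s3.png",(230,80,450,270))
for d in cams.landmark_of("guard_knob",p)[:2]: print(d["conf"],atz(p,d["uv"],184))
E
```

```text
0.7 [563.30895285   8.73989559 184.        ]
```

View pics/s3.png

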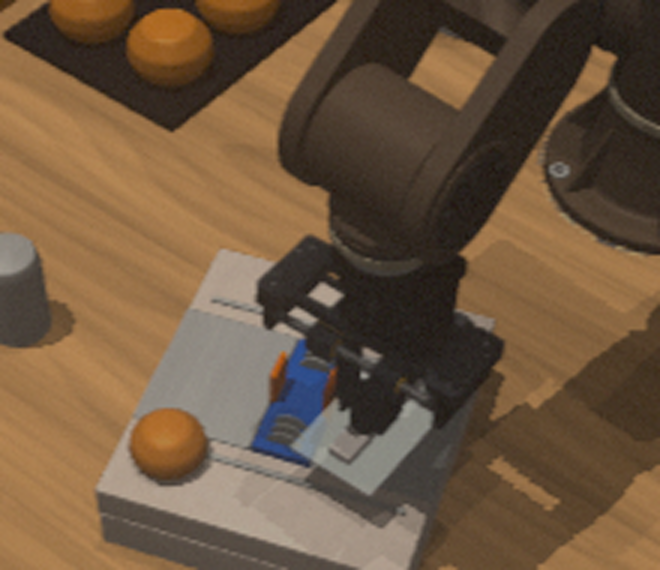

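The plate has swung with the gripper (crop 370,440), and the cassette with its orange catches (278,375 and 330,385) is coming into view. I'll continue the arc.

drive_tool(plan=[{"travel":[-0.08,-1.43,0],"twist":[0,0,-0.11]},{"travel":[-0.08,-1.43,0],"twist":[0,0,-0.11]},{"travel":[-0.08,-1.43,0],"twist":[0,0,-0.11]},{"travel":[-0.08,-1.43,0],"twist":[0,0,-0.11]},{"travel":[-0.08,-1.43,0],"twist":[0,0,-0.11]},{"travel":[-0.08,-1.43,0],"twist":[0,0,-0.11]},{"travel":[-0.08,-1.43,0],"twist":[0,0,-0.11]},{"travel":[-0.08,-1.43,0],"twist":[0,0,-0.11]}])

```text
t: 6.23
position: [515.7, 114.9, 171.7]
tcp_rot: [3.141, -0.0, 0.89]
wrist_force: [0.3, -1.0, -0.4]
finger_gap: 0.352
gripper_force: 0.8
```

drive_tool(plan=[{"travel":[-0.08,-1.43,0],"twist":[0,0,-0.11]},{"travel":[0,0,0],"twist":[0,0,0]},{"travel":[0,0,0],"twist":[0,0,0]}])

```text
t: 6.48
position: [504.3, 123.3, 171.8]
tcp_rot: [3.141, -0.0, 0.993]
wrist_force: [0.2, -0.1, -0.1]
finger_gap: 0.352
gripper_force: 0.0
```

drive_tool(plan=[{"travel":[0,0,0],"twist":[0,0,0]},{"travel":[0,0,0],"twist":[0,0,0]},{"travel":[0,0,-2.5],"twist":[0,0,0]},{"travel":[0,0,-2.5],"twist":[0,0,0]},{"travel":[0,0,-2.5],"twist":[0,0,0]},{"travel":[0,0,-1],"twist":[0,0,0]},{"travel":[0,0,0],"twist":[0,0,0]}], fingers=0.0)

```text
t: 7.07
position: [505.1, 123.4, 258.5]
tcp_rot: [3.138, -0.002, 0.997]
wrist_force: [0.3, -0.8, -0.2]
finger_gap: 0.785
gripper_force: 0.0
```

```bash
python3 - <<'E'
from fit import *
o=telemetry.get_obs(); print(o["position"],o["tcp_rot"])
obs=[];P={}
for n in("scene","top"):
    p=P[n]=cams.capture(n)
    for q in("slicer","cassette","guard_hinge","guard_knob","pad_left","pad_right"):
        d=cams.landmark_of(q,p)
        for e in d[:2]: print(n,q,round(e["conf"],2),np.round(e["uv"],1))
        ok=[e for e in d if q not in("cassette","pad_left","pad_right") or np.linalg.norm(np.array(e["uv"])-(proj(p,(537,-67,80))[0]))<25]
        if ok: obs.append((p,q,np.array(ok[0]["uv"]),.7))
s=fit(obs,(537,-67,.34,1.6)); print(s.x.round(3)); m=model(s.x)
for (p,n,uv,w) in obs: print(n,(proj(p,m[n])[0]-uv).round(1))
out=[]
for n,(l,t) in dict(top=(240,210),scene=(250,150)).items():
    p=P[n]; im=cv2.resize(p["image"][t:t+190,l:l+190,::-1],None,fx=2.1,fy=2.1,interpolation=cv2.INTER_CUBIC)
    for k,X in m.items():
        u=proj(p,X)[0]; cv2.circle(im,tuple(int(i) for i in (u-(l,t)+.5)*2.1),1,(0,255,0),-1)
    out.append(im)
cv2.imwrite("pics/s4.png",np.hstack(out))
E
```

```text
[505.11309906 123.40445319 258.46374603] [ 3.13847143e+00 -2.43114550e-03  9.96666161e-01]
scene slicer 0.75 [329.3 228.6]
scene slicer 0.35 [236.4 188.5]
scene cassette 0.82 [329.2 219.2]
scene cassette 0.57 [252.5 309.1]
scene guard_hinge 0.58 [377.8 194.7]
scene guard_knob 0.94 [405.9 216. ]
scene guard_knob 0.24 [331.9 219.9]
scene pad_left 0.51 [264.8 293.8]
scene pad_left 0.44 [343.  207.2]
scene pad_right 0.59 [320.4 204.3]
scene pad_right 0.59 [238.7 300.4]
top slicer 0.89 [317.8 300.5]
top cassette 0.84 [322.  297.7]
top cassette 0.84 [318.6 177.5]
top guard_knob 0.75 [226.3 315.2]
top pad_left 0.54 [315.1 178.5]
top pad_left 0.52 [310.3 301.7]
top pad_right 0.48 [329.  158.4]
top pad_right 0.38 [333.7 292.2]
[ 5.37785e+02 -6.88850e+01  3.47000e-01  1.69800e+00]
slicer [1.  2.1]
cassette [1.5 1.5]
guard_hinge [ 2.5 -2.3]
guard_knob [ 0.7 -0.8]
pad_left [-1.8  2.7]
pad_right [1.  0.3]
slicer [ 3.7 -0.2]
cassette [0.1 1. ]
guard_knob [ 0.  -0.8]
pad_left [ 0.8 -0.5]
pad_right [ 1.  -0.2]
```

View pics/s4.png

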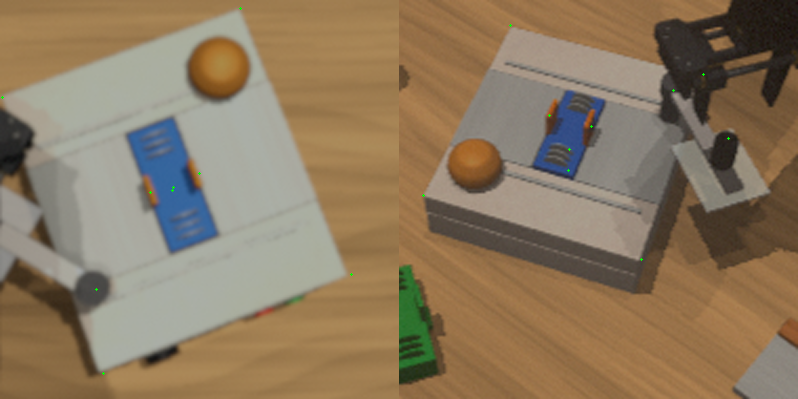

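The guard is well clear at about 1.7 rad, and the cassette and catches show openly (top crop 150,191 and 195,175). I'll refine its pose by colour.

```bash
python3 - <<'E'
from h import *
for n,(l,t) in dict(top=(290,255),scene=(300,185)).items():
    p=cams.capture(n); hsv=cv2.cvtColor(p["image"],cv2.COLOR_RGB2HSV); M=np.zeros((480,640),bool); M[t:t+80,l:l+80]=1
    for nm,lo,hi in(("blue",100,130),("orange",4,20)):
        m=M&(hsv[...,0]>=lo)&(hsv[...,0]<=hi)&(hsv[...,1]>130)&(hsv[...,2]>50)
        k,_,st,ce=cv2.connectedComponentsWithStats(m.astype(np.uint8))
        for i in range(1,k):
            if st[i,4]>12: print(n,nm,st[i],ce[i].round(1),atz(p,ce[i],{"blue":84,"orange":105}[nm]).round(1))
        if nm=="blue":
            v,u=np.nonzero(m); pts=np.array([atz(p,(a,b),84)[:2] for a,b in zip(u,v)],np.float32); print(cv2.minAreaRect(pts))
E
```

```text
top blue [ 302  267   41   62 1021] [321.7 298. ] [536.3 -66.7  84. ]
((537.96728515625, -66.07494354248047), (127.16449737548828, 48.819801330566406), 19.359413146972656)
top orange [330 287   6  12  30] [332.2 292.7] [545.4 -88.6 105. ]
top orange [309 295   5  12  28] [310.9 300.9] [528.9 -43.  105. ]
scene blue [315 194  24  40 375] [328.9 215.5] [551.6 -65.3  84. ]
scene blue [342 197   5   8  23] [344.3 200. ] [484.1 -65.7  84. ]
((540.6528930664062, -66.97948455810547), (125.56009674072266, 50.26155471801758), 19.366069793701172)
scene orange [320 197   5  16  40] [322.3 203.8] [545.4 -92.4 105. ]
scene orange [338 202   5  10  23] [340.3 206.6] [523.2 -50.5 105. ]
```

drive_tool(plan=[{"travel":[0,0,0],"twist":[0,0,0.11]},{"travel":[0,0,0],"twist":[0,0,0.11]},{"travel":[0,0,0],"twist":[0,0,0.11]},{"travel":[0,0,0],"twist":[0,0,0.11]},{"travel":[0,0,0],"twist":[0,0,0.11]},{"travel":[0,0,0],"twist":[0,0,0.11]},{"travel":[0,0,0],"twist":[0,0,0]}], fingers=0.0)

```text
t: 8.45
position: [504.1, 123.7, 256.6]
tcp_rot: [3.141, -0.0, 0.334]
wrist_force: [0.1, -0.1, 0.3]
finger_gap: 0.997
gripper_force: 0.0
```

drive_tool(plan=[{"travel":[-0.4,2.37,0],"twist":[0,0,0]},{"travel":[-0.4,2.37,0],"twist":[0,0,0]},{"travel":[-0.4,2.37,0],"twist":[0,0,0]},{"travel":[-0.4,2.37,0],"twist":[0,0,0]},{"travel":[-0.4,2.37,0],"twist":[0,0,0]},{"travel":[-0.4,2.37,0],"twist":[0,0,0]},{"travel":[-0.4,2.37,0],"twist":[0,0,0]},{"travel":[-0.4,2.37,0],"twist":[0,0,0]}])

```text
t: 9.12
position: [537.0, -66.9, 256.7]
tcp_rot: [3.141, -0.0, 0.343]
wrist_force: [0.7, 0.2, -0.3]
finger_gap: 1.0
gripper_force: 0.0
```

drive_tool(plan=[{"travel":[0,0,0],"twist":[0,0,0]},{"travel":[0,0,0],"twist":[0,0,0]},{"travel":[0,0,0],"twist":[0,0,0]}])

```text
t: 9.37
position: [536.7, -65.4, 256.5]
tcp_rot: [-3.141, 0.0, 0.341]
wrist_force: [-0.2, 0.1, 0.9]
finger_gap: 1.002
gripper_force: 0.0
```

Aligned to about 1 mm. Descending 14.9 cm to z ≈ 107.

drive_tool(plan=[{"travel":[0,0,2.5],"twist":[0,0,0]},{"travel":[0,0.1,2.5],"twist":[0,0,0]},{"travel":[0,0,2.5],"twist":[0,0,0]},{"travel":[0,0,2.5],"twist":[0,0,0]},{"travel":[0,0,1.7],"twist":[0,0,0]},{"travel":[0,0,0],"twist":[0,0,0]}])

```text
t: 9.87
position: [535.8, -65.3, 136.8]
tcp_rot: [-3.139, 0.004, 0.341]
wrist_force: [0.3, 0.1, -0.8]
finger_gap: 0.996
gripper_force: 0.0
```

drive_tool(plan=[{"travel":[0,0,1],"twist":[0,0,0]},{"travel":[0,0,1],"twist":[0,0,0]},{"travel":[0,0,1],"twist":[0,0,0]},{"travel":[0,0,0.2],"twist":[0,0,0]},{"travel":[0,0,0],"twist":[0,0,0]},{"travel":[0,0,0],"twist":[0,0,0]}])

```text
t: 10.37
position: [537.4, -66.7, 107.9]
tcp_rot: [3.141, -0.0, 0.339]
wrist_force: [-0.0, -0.5, -0.4]
finger_gap: 1.001
gripper_force: 0.0
```

```bash
python3 - <<'E'
from h import *
p=cams.capture("scene"); save(p,"s5.png",(230,80,450,270))
E
```

```text
(no output)
```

View pics/s5.png

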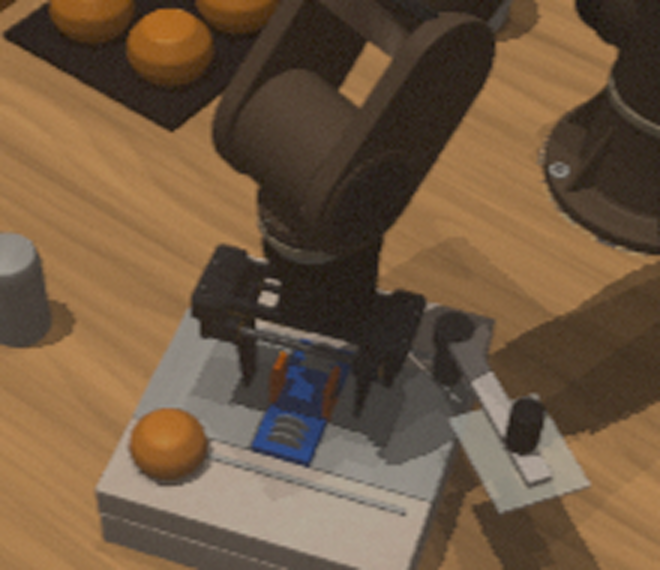

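The fingers straddle the two orange catches (278,378 and 331,392), centred, with the guard clear. Pinching.

drive_tool(plan=[{"travel":[0,0,0],"twist":[0,0,0]},{"travel":[0,0,0],"twist":[0,0,0]},{"travel":[0,0,0],"twist":[0,0,0]},{"travel":[0,0,0],"twist":[0,0,0]},{"travel":[0,0,0],"twist":[0,0,0]},{"travel":[0,0,0],"twist":[0,0,0]},{"travel":[0,0,0],"twist":[0,0,0]},{"travel":[0,0,0],"twist":[0,0,0]}], fingers=1.0)

```text
t: 11.08
position: [537.3, -66.7, 107.7]
tcp_rot: [3.141, -0.0, 0.339]
wrist_force: [0.1, -0.5, 1.6]
finger_gap: 0.492
gripper_force: 4.5
```

drive_tool(plan=[{"travel":[0,0,0],"twist":[0,0,0]},{"travel":[0,0,0],"twist":[0,0,0]},{"travel":[0,0,0],"twist":[0,0,0]},{"travel":[0,0,0],"twist":[0,0,0]},{"travel":[0,0,0],"twist":[0,0,0]},{"travel":[0,0,0],"twist":[0,0,0]}])

```text
t: 11.58
position: [537.3, -66.9, 108.0]
tcp_rot: [3.141, -0.0, 0.339]
wrist_force: [-1.4, -0.7, 6.3]
finger_gap: 0.372
gripper_force: 30.0
```

drive_tool(plan=[{"travel":[0,0,-0.3],"twist":[0,0,0]},{"travel":[0,0,-0.5],"twist":[0,0,0]},{"travel":[0,0,-0.5],"twist":[0,0,0]},{"travel":[0,0,-0.7],"twist":[0,0,0]},{"travel":[0,0,-0.7],"twist":[0,0,0]},{"travel":[0,0,-0.7],"twist":[0,0,0]},{"travel":[0,0,-0.6],"twist":[0,0,0]},{"travel":[0,0,0],"twist":[0,0,0]}])

```text
t: 12.25
position: [537.7, -66.8, 149.1]
tcp_rot: [3.14, -0.002, 0.339]
wrist_force: [0.6, -0.5, -3.5]
finger_gap: 0.377
gripper_force: 30.0
```

```bash
python3 - <<'E'
from h import *
p=cams.capture("scene"); save(p,"s6.png",(230,80,450,270))
E
```

```text
(no output)
```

View pics/s6.png

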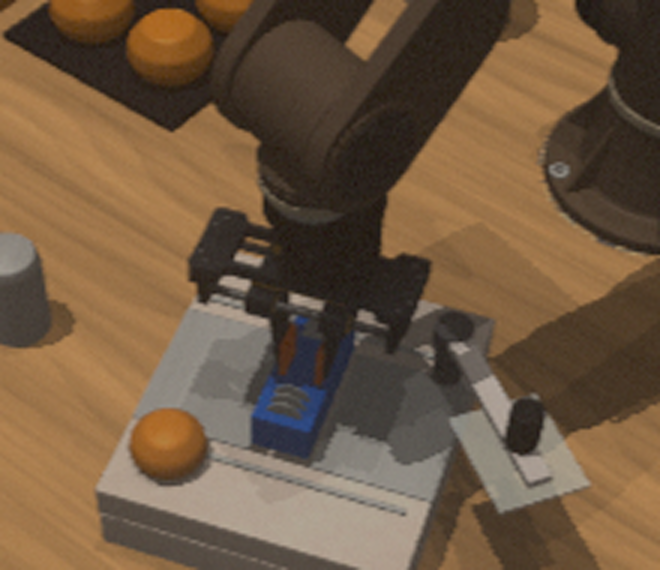

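The cassette has come up level with the gripper (290,400), and the wrist reads its 3.5 N weight. Lifting another 6 cm.

drive_tool(plan=[{"travel":[0,0,-0.6],"twist":[0,0,0]},{"travel":[0,0,-1],"twist":[0,0,0]},{"travel":[0,0,-1],"twist":[0,0,0]},{"travel":[0,0,-1],"twist":[0,0,0]},{"travel":[0,0,-1],"twist":[0,0,0]},{"travel":[0,0,-0.8],"twist":[0,0,0]},{"travel":[0,0,-0.6],"twist":[0,0,0]},{"travel":[0,0,-0.2],"twist":[0,0,0]}])

```text
t: 12.97
position: [537.5, -66.7, 210.9]
tcp_rot: [3.141, -0.001, 0.339]
wrist_force: [0.3, -0.4, -4.4]
finger_gap: 0.375
gripper_force: 30.0
```

drive_tool(plan=[{"travel":[0,0,0],"twist":[0,0,0]},{"travel":[0,0,0],"twist":[0,0,0]},{"travel":[0,0,0],"twist":[0,0,0]},{"travel":[0,0,0],"twist":[0,0,0]},{"travel":[0,0,0],"twist":[0,0,0]},{"travel":[0,0,0],"twist":[0,0,0]},{"travel":[0,0,0],"twist":[0,0,0]},{"travel":[0,0,0],"twist":[0,0,0]}])

```text
t: 13.63
position: [537.2, -66.7, 209.5]
tcp_rot: [-3.142, 0.0, 0.339]
wrist_force: [0.3, 0.2, -3.7]
finger_gap: 0.375
gripper_force: 30.0
```

```bash
python3 - <<'E'
from h import *
p=cams.capture("scene"); save(p,"s7.png",(230,80,450,270))
E
```

```text
(no output)
```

View pics/s7.png

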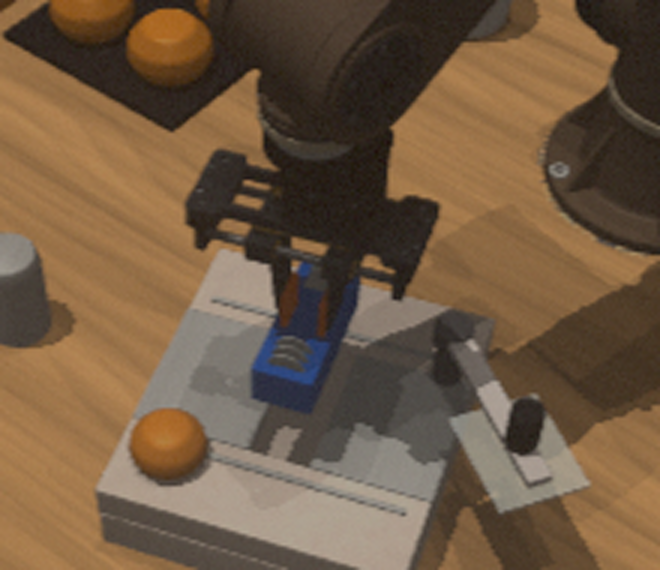

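The cassette hangs level about 10 cm above its seat (290,360), at rest. The guard, roll and shaker are where they should be, so I'm handing in.

```bash
python3 -c "
from bench import r
print(r.hand_in())"
```

```text
the job is handed in; nothing more can be done
None
```

The job is handed in, with no verdict returned: the guard was swung to about 1.7 rad, and the cassette is held level and at rest by its pinched catches, about 10 cm above its seat; the roll and shaker look unmoved in the last picture, and the arm never went near the scraper.

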